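Fold down the ratchet spraying easel

ROBOT

A 6-joint arm with a two-finger parallel gripper is mounted at the origin on a cart in front of the work surface, level with it; the furniture and walls round the work are solid. World frame = base frame: x ahead of the robot, y to its left, z up, the work surface at z = 0. Lengths are in m, angles in rad, forces in N, time in s.
With the tool pointing down it reaches from about 0.25 to 0.85 m from the base axis. Payload 12.5 kg.
Tool frame: the origin (TCP) lies midway between the tips of the shut fingers; the grasp point (between the pads) lies 19 mm behind it; z points along the fingers, y is the line along which they close (so a half turn about z gives the same grasp; the last joint's range is limited). The gripper opens to 93 mm and grips with 3 to 60 N. Pads are 15 mm wide; open, the fingers measure 128 mm over their backs; the gripper's body (75 mm by 188 mm) begins 65 mm behind the grasp point.
Start: joints at [-1.367, 0.351, 1.652, -0, 1.139, -0.085], TCP at [0.157, -0.527, 0.219] pointing down, gripper open.
Joint ranges: [-2.75, 2.75], [-0.79, 2.1], [0.01, 2.65], [-1.57, 4.71], [0.07, 3.14], [-2.87, 2.87]. Speed limits (rad/s): [2.22, 2.22, 2.79, 3.14, 3.14, 3.14].

INTERFACE

Orientations are given as [roll, pitch, yaw] about the fixed x, y, z axes, in that order (R = Rz(yaw) Ry(pitch) Rx(roll)).
In Python, from bench import r gives the robot as it stands.
- The arm moves only by the shell command python3 -m inch 'ROWS' [FORCE]. ROWS is JSON, a list of rows, each an object of numbers: "grip": the opening, from -1 (shut) to 1 (fully open), so that 0 is half open; "dx", "dy", "dz": the shift along the tool's x, y, z normalised to -1 to 1, where 1 is 0.1 m; "twist": the turn about the tool's z normalised to -1 to 1, where 1 is 180 degrees. A call has 1 to 10 rows; each row is the pose to reach, as a shift and turn from the pose commanded when the call began, along the tool's axes at that moment, turning the shorter way round; what a row does not reach only later rows make up. A row lasts 1/10 s, in which the tool goes at most 50 mm and 8.59 degrees, less where a joint would pass 70% of its speed; a pose out of reach is approached as far as the arm can. A call with a number of a shift or a turn outside -1 to 1 is refused whole. A call with a gripper value outside its range is refused whole. The fingers move at their own pace and stop on an object; FORCE is the grip in N (left out, the last holds). Time passes only in rows, so rows that repeat a pose let the fingers close. It gives the time, the measured TCP pose, the force, the opening and the grip force at its end, in the units of the state.
- r.sense(): the state, without advancing time (a new reading comes with each control period).
- r.capture(name): name is "side" or "top"; returns (picture, depth): 480x640x3 uint8, blue, green, red; 480x640 float32, m along the optical axis (not along the pixel's ray), 0 where there is no reading.
- r.camera_info(name): a dict with "intrinsics" (3x3 intrinsics, pixels), "world_to_cam" (4x4, takes a point from world to camera coordinates). Camera axes: x right, y up, looking along -z (the intrinsics and any distortion apply to the point x, -y, -z); pixel columns grow to the right and rows downward; lengths in m; the calibration is good to about 2 mm. A picture is of the moment at which its call begins. camera_info takes no time and is no camera call.
- r.job_done(): hands the job in; it is judged then, once.
The state is a dict: "time": time; "joint_positions": joint angles; "qvel": joint speeds; "tau": joint torques, N m; "tool_pos": TCP position; "tcp_rot": TCP orientation; "wrist_force": force on the tool from outside, world axes, zero at the start; "torque": the same for the moment, N m; "opening": finger opening in m; "grip_force": force on a finger pad.
Only numpy, scipy, OpenCV 4.12 (cv2) and the standard library are available. Lean on these libraries where they do the work, as an engineer would, in place of code of your own. Each camera call takes 0.05 s, during which the arm holds its last target. There are 200 camera calls.

TASK

The tile-spraying easel is propped up on its ratchet. With a fingertip press the red pawl's thumb pad all the way down so the pawl swings free of the teeth and stays free, then push the easel's arm down by its yellow bar until it lies fully down on its rests. Grasp or lift nothing, and leave the cup, the bowl and the test tile standing where they are.

Things in the scene. Friction and masses are not known exactly. Their poses are not given: they have to be found in the camera images.
- easel: The easel's grey steel base plate (250 x 150 x 10 mm), screwed to the bench with two aluminium cheeks. Its origin lies on the bench top, straight below the middle of the arm's hinge; x points from the thumb pad's end to the arm's free end (the side it folds down to), y to the left, z up. The hinge axis runs along y, 75 mm above the bench.
- easel_arm (a joint): Angle (rad) of the tile arm about its hinge: 0 = fully down and level on its two rubber rests, about 0.9 = propped up at the start, leaning away towards the base's +x; 1.0 = upper stop. The hinge is stiff: the arm stays where it is left, and about 3 to 6 N on the bar pushes it down once the pawl is free. While the pawl is in the teeth the arm has only about 0.1 rad of play. The toothed wheel (104 mm diameter, 8 mm thick) turns with the arm, at y = -68 mm of the base.
- push_bar (a point): Centre of the yellow round bar (16 mm diameter, 96 mm long, along the base's y) across the free end of the arm, 113 mm from the hinge axis; it is pushed from above. About 77 mm above the bench when the arm is down. The arm's tile plate (82 mm wide, steel rails 9 mm wide on either side) lies between hinge and bar.
- easel_pawl (a joint): Angle (rad) of the red pawl about its pin (parallel to the hinge, 41 mm above the bench, at x = -47 mm, y = -68 mm of the base): 0 = nose in the teeth, arm locked; grows as the thumb pad is pressed down; clear of the teeth above about 0.22; stop at 0.36. There is no spring: a stiff pivot holds it wherever it is left. About 3 to 4 N on the pad moves it.
- pawl_pad (a point): Centre of the top face of the red thumb pad (28 x 28 mm), at the start 45 mm from the pawl's pin towards the base's -x and 22 mm above it, with free space above. Pressed to the stop it sinks about 17 mm and moves about 5 mm towards the base's -x.
- cup: Cream bisque beaker, 64 mm diameter, 79 mm tall, standing by the easel; origin under its centre. Leave it alone.
- bowl: Green glazed bowl, 103 mm diameter, 47 mm tall, standing by the easel; origin under its centre. Leave it alone.
- tile: L-shaped glaze test tile, rust brown above, 30 x 34 x 61 mm, standing by the easel; origin under its centre. Leave it alone.

How it is judged:
By the outcome, as a careful person would: the job done as asked, in the order asked, and still so for the second after the job is handed in, with the robot touching nothing.
It also fails if it takes over 42 s, if anything falls off the work surface, if the arm or the gripper's body presses on something with over 40 N, if the wrist force passes 120 N, or if a joint passes its speed limit or range.

## Working session

There is one attempt and no reset: what is moved stays moved. The work goes in short steps, Python scripts to look and compute and a shell command to move; the robot and the scene stay as the last step left them, time stands still between calls to the robot, and variables do not carry over. Pictures are saved under pics/ and viewed, at most 10 in all, crops included, and the job is handed in when it is done.

```bash
mkdir -p pics; cat > h.py <<'E'
import numpy as np, cv2
from bench import r
def cloud(name):
    im,d=r.capture(name); ci=r.camera_info(name); K=np.array(ci["intrinsics"]);T=np.linalg.inv(np.array(ci["world_to_cam"]))
    v,u=np.mgrid[:480,:640]
    P=np.stack([(u-K[0,2])*d/K[0,0],-(v-K[1,2])*d/K[1,1],-d],-1)
    W=P@T[:3,:3].T+T[:3,3]; W[d==0]=np.nan
    return im,W
E
python3 - <<'E'
from h import *
for n in("top","side"):
    im,W=cloud(n); cv2.imwrite(f"pics/{n}0.png",im); np.save(n+".npy",W)
    print(n,{k:v for k,v in r.camera_info(n).items()})
    hsv=cv2.cvtColor(im,cv2.COLOR_BGR2HSV)
    for c,lo,hi in(("yellow",(20,130,100),(35,255,255)),("red",(0,170,90),(6,255,255)),("red2",(174,170,90),(180,255,255))):
        m=cv2.inRange(hsv,lo,hi)
        k,l,s,ce=cv2.connectedComponentsWithStats(m)
        for i in range(1,k):
            if s[i,4]>40: print(c,s[i],ce[i].round(),np.nanmean(W[l==i],0).round(3),np.nanmin(W[l==i],0).round(3),np.nanmax(W[l==i],0).round(3))
print(r.sense())
E
```

```text
top {'intrinsics': array([[548.96727355,   0.        , 313.39737176],
       [  0.        , 548.96727355, 235.21474382],
       [  0.        ,   0.        ,   1.        ]]), 'world_to_cam': array([[ 0.0098003 , -0.99992405, -0.00747369,  0.14110027],
       [ 0.99492545,  0.00900231,  0.10021136, -0.55379467],
       [-0.10013647, -0.00841787,  0.9949381 , -0.94480155],
       [ 0.        ,  0.        ,  0.        ,  1.        ]])}
yellow [347 193  63  17 595] [378. 201.] [0.591 0.048 0.171] [0.579 0.    0.009] [0.632 0.095 0.176]
yellow [ 93 337  12  38  50] [ 98. 356.] [0.336 0.529 0.001] [ 0.303  0.521 -0.002] [0.368 0.537 0.004]
red [393 280  17  39 256] [401. 305.] [ 0.433 -0.003  0.063] [ 0.41  -0.017  0.045] [0.474 0.011 0.082]
red [ 95 300  26  76 288] [109. 332.] [0.379 0.507 0.014] [0.303 0.489 0.008] [0.435 0.53  0.019]
side {'intrinsics': array([[565.051987  ,   0.        , 316.10998332],
       [  0.        , 565.051987  , 237.75720795],
       [  0.        ,   0.        ,   1.        ]]), 'world_to_cam': array([[-0.61546241, -0.7881539 ,  0.00440979,  0.47425897],
     
[... 454 characters left out ...]
.007] [0.337 0.53  0.015]
{'time': 0.1, 'joint_positions': array([-1.36659529e+00,  3.51167481e-01,  1.65230513e+00, -1.53102504e-05,
        1.13907574e+00, -8.45832339e-02]), 'qvel': array([ 0.00149978, -0.0008054 , -0.00225464,  0.00142648, -0.00058161,
        0.00082257]), 'tau': array([ 8.79193867e-04, -4.98026633e+01, -2.85705954e+01,  7.00470340e-02,
        2.39058654e-02, -1.17396431e-05]), 'tool_pos': array([ 0.1566061, -0.5269437,  0.2181843]), 'tcp_rot': array([-3.14063920e+00, -6.68896645e-05,  2.88790649e-01]), 'wrist_force': array([-0.06392692, -0.74044221, -0.12137134]), 'torque': array([0.02449578, 0.03598842, 0.03121425]), 'grip_force': 0.0, 'opening': 0.09303277726008886}
```

View pics/top0.png

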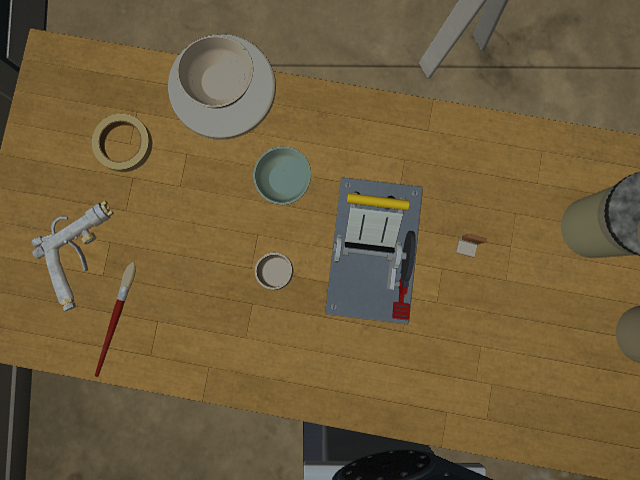

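View pics/side0.png

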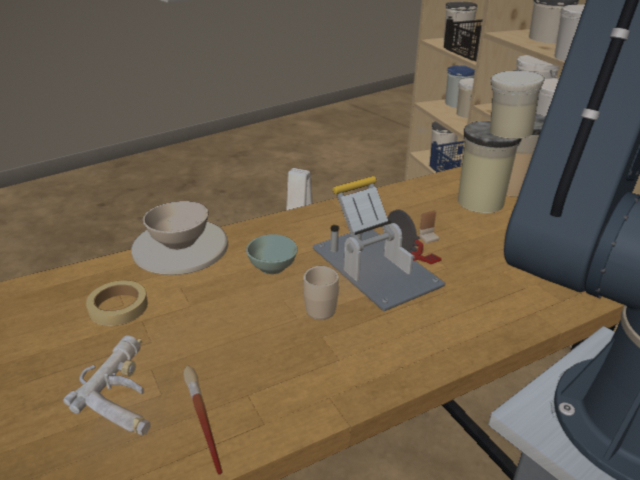

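The top view shows the easel with its yellow bar around (378,201), the red pad around (402,311) and the toothed wheel around (408,257). The base's +x points up-image with a slight yaw. The bowl is at (282,175), the cup at (274,271) and the tile at (469,245). Next I fit the pose.

```bash
python3 - <<'E'
from h import *
im=cv2.imread("pics/top0.png"); W=np.load("top.npy"); hsv=cv2.cvtColor(im,cv2.COLOR_BGR2HSV)
y=(cv2.inRange(hsv,(20,130,100),(35,255,255))>0)&(W[...,2]>.15); 
v,u=np.nonzero(y); print("bar u",u.min(),u.max(),v.min(),v.max())
p=W[y]; c=np.nanmedian(p,0); 
d=np.linalg.svd((p-p.mean(0))[:,:2],full_matrices=False)[2][0]; d*=np.sign(d[1]); print("bar dir",d,"yaw",np.arctan2(-d[0],d[1]),"c",c,p.min(0),p.max(0))
red=(cv2.inRange(hsv,(0,150,60),(8,255,255))>0)
red[:, :380]=0; red[:300]=0
q=W[red]; print("pad",len(q),np.nanmedian(q,0),np.nanpercentile(q,[5,25,75,95],axis=0).round(3))
q=q[abs(q[:,2]-np.nanmedian(q[:,2]))<.006]; print(q.mean(0), q.min(0),q.max(0), cv2.minAreaRect((q[:,:2]*1000).astype(np.float32)))
# base plate
b=(abs(W[...,2]-.010)<.004)&(hsv[...,1]<80); b[:170]=0;b[330:]=0;b[:,:320]=0;b[:,430:]=0
k,l,s,ce=cv2.connectedComponentsWithStats(b.astype(np.uint8)); i=1+s[1:,4].argmax()
rc=cv2.minAreaRect((W[b][:,:2]*1000).astype(np.float32)); print("plate",rc, cv2.minAreaRect((W[l==i][:,:2]*1000).astype(np.float32)))
E
```

```text
bar u 347 409 194 209
bar dir [0.11711091 0.99311884] yaw -0.11738027471808683 c [0.59064825 0.04752123 0.17108751] [5.79412640e-01 4.29955042e-04 1.64481723e-01] [0.6022779  0.09461878 0.17571971]
pad 197 [ 0.4253694  -0.00247896  0.06327151] [[ 0.411 -0.015  0.056]
 [ 0.417 -0.009  0.062]
 [ 0.432  0.005  0.065]
 [ 0.437  0.011  0.067]]
[ 0.42345404 -0.00201586  0.0634791 ] [ 0.40879935 -0.01651964  0.05742144] [0.43866578 0.01228525 0.06864208] ((424.2301940917969, -2.418206214904785), (27.68400001525879, 28.9657039642334), 83.03009796142578)
plate ((529.7196044921875, 36.92592239379883), (149.69091796875, 250.02406311035156), 83.6736831665039) ((529.7570190429688, 37.0964241027832), (149.58631896972656, 249.810546875), 83.55579376220703)
```

```bash
python3 -m inch '[{"grip":-1,"dx":1,"dy":-1,"twist":0.128},{"grip":-1,"dx":1,"dy":-1,"twist":0.128},{"grip":-1,"dx":1,"dy":-1,"twist":0.128},{"grip":-1,"dx":1,"dy":-1,"twist":0.128}]'; python3 -c "
from bench import r;print(r.sense())"
```

```text
{'time': 0.1, 'joint_positions': array([-1.36659529e+00,  3.51167481e-01,  1.65230513e+00, -1.53102504e-05,
        1.13907574e+00, -8.45832339e-02]), 'qvel': array([ 0.00149978, -0.0008054 , -0.00225464,  0.00142648, -0.00058161,
        0.00082257]), 'tau': array([ 8.79193867e-04, -4.98026633e+01, -2.85705954e+01,  7.00470340e-02,
        2.39058654e-02, -1.17396431e-05]), 'tool_pos': array([ 0.1566061, -0.5269437,  0.2181843]), 'tcp_rot': array([-3.14063920e+00, -6.68896645e-05,  2.88790649e-01]), 'wrist_force': array([-0.06392692, -0.74044221, -0.12137134]), 'torque': array([0.02449578, 0.03598842, 0.03121425]), 'grip_force': 0.0, 'opening': 0.09303277726008886}schema error: expected keys grip, dx, dy, dz, twist
```

```bash
python3 -m inch '[{"grip":-1,"dx":1,"dy":-1,"dz":0,"twist":0.128},{"grip":-1,"dx":1,"dy":-1,"dz":0,"twist":0.128},{"grip":-1,"dx":1,"dy":-1,"dz":0,"twist":0.128},{"grip":-1,"dx":1,"dy":-1,"dz":0,"twist":0.128}]'
```

```text
time: 0.5
tool_pos: [0.2253, -0.3993, 0.2185]
tcp_rot: [-3.14, 0.0, -0.114]
wrist_force: [-0.1, -1.4, -0.0]
opening: 0.0656
grip_force: 0.0
```

```bash
python3 -m inch '[{"grip":-1,"dx":0.4,"dy":-1,"dz":0,"twist":0},{"grip":-1,"dx":0.4,"dy":-1,"dz":0,"twist":0},{"grip":-1,"dx":0.4,"dy":-1,"dz":0,"twist":0}]'
python3 -m inch '[{"grip":-1,"dx":0.4,"dy":-1,"dz":0,"twist":0},{"grip":-1,"dx":0.4,"dy":-1,"dz":0,"twist":0},{"grip":-1,"dx":0.4,"dy":-1,"dz":0,"twist":0}]'
python3 -m inch '[{"grip":-1,"dx":0.4,"dy":-1,"dz":0,"twist":0},{"grip":-1,"dx":0.4,"dy":-1,"dz":0,"twist":0},{"grip":-1,"dx":0.4,"dy":-1,"dz":0,"twist":0},{"grip":-1,"dx":0.4,"dy":-1,"dz":0,"twist":0},{"grip":-1,"dx":0.4,"dy":-1,"dz":0,"twist":0}]'
```

```text
time: 0.8
tool_pos: [0.276, -0.3052, 0.2185]
tcp_rot: [-3.141, 0.0, -0.11]
wrist_force: [0.1, 0.2, -0.1]
opening: 0.0416
grip_force: 0.0
time: 1.1
tool_pos: [0.3274, -0.2108, 0.2186]
tcp_rot: [-3.141, -0.0, -0.109]
wrist_force: [0.5, -0.4, 0.8]
opening: 0.0175
grip_force: 0.0
time: 1.6
tool_pos: [0.377, -0.1197, 0.2185]
tcp_rot: [3.141, 0.0, -0.114]
wrist_force: [-0.8, -0.4, 0.3]
opening: 0.0006
grip_force: 0.0
```

```bash
python3 -m inch '[{"grip":-1,"dx":0.2,"dy":-1,"dz":0,"twist":0},{"grip":-1,"dx":0.2,"dy":-1,"dz":0,"twist":0},{"grip":-1,"dx":0.2,"dy":-1,"dz":0,"twist":0},{"grip":-1,"dx":0.2,"dy":-1,"dz":0,"twist":0}]'
python3 -m inch '[{"grip":-1,"dx":0.08,"dy":-0.22,"dz":0.6,"twist":0},{"grip":-1,"dx":0.08,"dy":-0.22,"dz":1,"twist":0},{"grip":-1,"dx":0.08,"dy":-0.22,"dz":1,"twist":0},{"grip":-1,"dx":0.08,"dy":-0.22,"dz":1,"twist":0},{"grip":-1,"dx":0.08,"dy":-0.22,"dz":1,"twist":0}]'
```

```text
time: 2.0
tool_pos: [0.4084, -0.022, 0.2185]
tcp_rot: [3.141, 0.0, -0.113]
wrist_force: [-0.0, -0.6, -0.7]
opening: 0.0005
grip_force: 0.0
time: 2.5
tool_pos: [0.4198, -0.0016, 0.1206]
tcp_rot: [3.141, -0.003, -0.115]
wrist_force: [-0.1, -0.3, 0.5]
opening: 0.0007
grip_force: 0.0
```

```bash
python3 -m inch '[{"grip":-1,"dx":0,"dy":0,"dz":0.4,"twist":0},{"grip":-1,"dx":0,"dy":0,"dz":0.5,"twist":0},{"grip":-1,"dx":0,"dy":0,"dz":0.54,"twist":0},{"grip":-1,"dx":-0.01,"dy":0,"dz":0.58,"twist":0},{"grip":-1,"dx":-0.02,"dy":0,"dz":0.62,"twist":0},{"grip":-1,"dx":-0.02,"dy":0,"dz":0.66,"twist":0},{"grip":-1,"dx":-0.03,"dy":0,"dz":0.69,"twist":0},{"grip":-1,"dx":-0.03,"dy":0,"dz":0.69,"twist":0}]'
```

```text
time: 3.3
tool_pos: [0.4161, 0.0, 0.0496]
tcp_rot: [-3.142, -0.001, -0.113]
wrist_force: [-0.3, -0.6, 1.4]
opening: 0.0005
grip_force: 0.2
```

```bash
python3 -m inch '[{"grip":-1,"dx":0,"dy":0,"dz":0.02,"twist":0},{"grip":-1,"dx":0,"dy":0,"dz":0.04,"twist":0},{"grip":-1,"dx":-0.01,"dy":0,"dz":0.05,"twist":0},{"grip":-1,"dx":-0.01,"dy":0,"dz":0.05,"twist":0}]'; python3 -m inch '[{"grip":-1,"dx":0,"dy":0,"dz":0.01,"twist":0},{"grip":-1,"dx":0,"dy":0,"dz":0.015,"twist":0},{"grip":-1,"dx":0,"dy":0,"dz":0.015,"twist":0}]'
```

```text
time: 3.7
tool_pos: [0.4157, 0.0001, 0.0456]
tcp_rot: [-3.142, -0.002, -0.113]
wrist_force: [-5.0, 1.0, 23.7]
opening: 0.0004
grip_force: 11.9
time: 4.0
tool_pos: [0.4158, 0.0001, 0.0448]
tcp_rot: [3.142, -0.002, -0.113]
wrist_force: [-9.2, 1.1, 38.0]
opening: 0.0008
grip_force: 19.9
```

```bash
python3 -m inch '[{"grip":-1,"dx":0,"dy":0,"dz":-0.2,"twist":0},{"grip":-1,"dx":0,"dy":0,"dz":-0.7,"twist":0},{"grip":-1,"dx":0,"dy":0,"dz":-1,"twist":0},{"grip":-1,"dx":0,"dy":0,"dz":-1,"twist":0}]'; python3 -m inch '[{"grip":-1,"dx":0,"dy":0,"dz":-0.5,"twist":0},{"grip":-1,"dx":0,"dy":0,"dz":-0.8,"twist":0},{"grip":-1,"dx":0,"dy":0,"dz":-0.8,"twist":0},{"grip":-1,"dx":0,"dy":0,"dz":-0.8,"twist":0}]'
python3 - <<'E'
from h import *
im,W=cloud("top"); hsv=cv2.cvtColor(im,cv2.COLOR_BGR2HSV)
red=cv2.inRange(hsv,(0,150,60),(8,255,255))>0
red[:,:380]=0;red[:300]=0;q=W[red];print(len(q),np.nanmedian(q,0) if len(q) else 0)
im2,_=cloud("side"); cv2.imwrite("pics/c1.png",np.hstack([cv2.resize(im[170:340,310:450],(400,480)),cv2.resize(im2[150:310,290:450],(400,480))]))
E
```

```text
time: 4.4
tool_pos: [0.417, -0.0, 0.1464]
tcp_rot: [-3.141, -0.007, -0.113]
wrist_force: [0.7, 0.2, -0.5]
opening: 0.0004
grip_force: 0.0
time: 4.8
tool_pos: [0.4147, 0.0002, 0.2223]
tcp_rot: [-3.142, 0.0, -0.113]
wrist_force: [-0.3, -0.4, -0.7]
opening: 0.0005
grip_force: 0.0
38 [0.41870981 0.00992618 0.04628816]
```

View pics/c1.png

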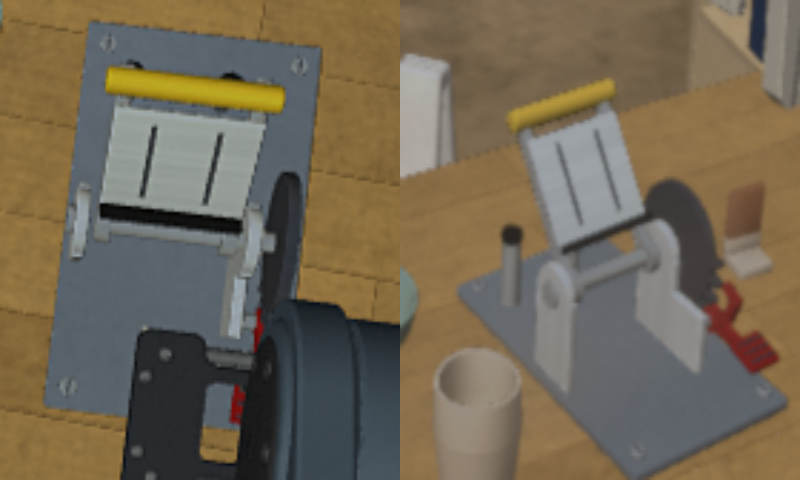

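The picture shows the pad, at about (755,350), pressed down and staying down: its top is now at 46 mm, against 63 mm at the start. The bar hasn't moved. Next I go over the bar.

```bash
python3 -m inch '[{"grip":-1,"dx":1,"dy":-0.4,"dz":0,"twist":0},{"grip":-1,"dx":1,"dy":-0.4,"dz":0,"twist":0},{"grip":-1,"dx":1,"dy":-0.4,"dz":0,"twist":0}]'; python3 -m inch '[{"grip":-1,"dx":0.75,"dy":-0.27,"dz":0,"twist":0},{"grip":-1,"dx":0.75,"dy":-0.27,"dz":0,"twist":0},{"grip":-1,"dx":0.75,"dy":-0.27,"dz":0,"twist":0},{"grip":-1,"dx":0.75,"dy":-0.27,"dz":0,"twist":0}]'
```

```text
time: 5.2
tool_pos: [0.5216, 0.0295, 0.2209]
tcp_rot: [-3.141, 0.002, -0.113]
wrist_force: [-1.1, 0.5, 0.0]
opening: 0.0007
grip_force: 0.0
time: 5.6
tool_pos: [0.5953, 0.0469, 0.2213]
tcp_rot: [3.141, 0.003, -0.113]
wrist_force: [0.4, 1.5, 0.0]
opening: 0.0004
grip_force: 0.0
```

```bash
python3 -m inch '[{"grip":-1,"dx":0,"dy":0,"dz":0.4,"twist":0},{"grip":-1,"dx":0,"dy":0,"dz":0.5,"twist":0},{"grip":-1,"dx":0.05,"dy":0,"dz":0.55,"twist":0},{"grip":-1,"dx":0.1,"dy":0,"dz":0.6,"twist":0},{"grip":-1,"dx":0.15,"dy":0,"dz":0.66,"twist":0},{"grip":-1,"dx":0.2,"dy":0,"dz":0.72,"twist":0},{"grip":-1,"dx":0.2,"dy":0,"dz":0.72,"twist":0}]'
```

```text
time: 6.3
tool_pos: [0.6171, 0.0444, 0.1508]
tcp_rot: [-3.142, -0.001, -0.114]
wrist_force: [0.6, 1.2, 0.1]
opening: 0.0007
grip_force: 0.2
```

```bash
python3 - <<'E'
from h import *
im,W=cloud("side"); cv2.imwrite("pics/c2.png",cv2.resize(im[130:330,270:470],(600,600)))
hsv=cv2.cvtColor(im,cv2.COLOR_BGR2HSV); y=cv2.inRange(hsv,(20,130,100),(35,255,255))>0;y[300:]=0;y[:,:280]=0;y[:,460:]=0
print(y.sum(),np.nanmedian(W[y],0),np.nanmin(W[y],0),np.nanmax(W[y],0))
E
```

```text
298 [0.60536465 0.05161089 0.14684879] [ 0.59619955 -0.00112814  0.1354471 ] [0.62117914 0.09450388 0.15266059]
```

View pics/c2.png

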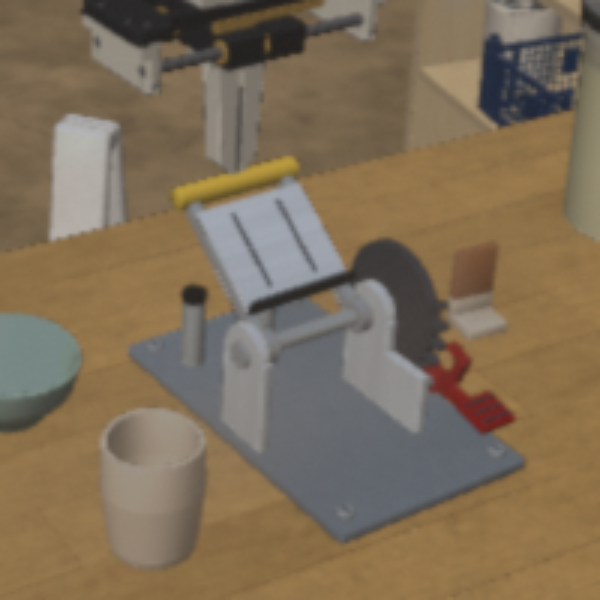

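The bar has been pushed down about 20 mm, now around (235,182) in the crop, and the tip is some 6 mm outward of its centre. I'll correct that and continue down.

```bash
python3 -m inch '[{"grip":-1,"dx":-0.03,"dy":0,"dz":0.03,"twist":0},{"grip":-1,"dx":0.02,"dy":0,"dz":0.09,"twist":0},{"grip":-1,"dx":0.05,"dy":0,"dz":0.16,"twist":0},{"grip":-1,"dx":0.09,"dy":0,"dz":0.23,"twist":0},{"grip":-1,"dx":0.12,"dy":0,"dz":0.3,"twist":0},{"grip":-1,"dx":0.14,"dy":0,"dz":0.37,"twist":0},{"grip":-1,"dx":0.15,"dy":0,"dz":0.45,"twist":0},{"grip":-1,"dx":0.16,"dy":0,"dz":0.53,"twist":0},{"grip":-1,"dx":0.16,"dy":0,"dz":0.6,"twist":0},{"grip":-1,"dx":0.16,"dy":0,"dz":0.63,"twist":0}]'; python3 -m inch '[{"grip":-1,"dx":0,"dy":0,"dz":0.01,"twist":0},{"grip":-1,"dx":0,"dy":0,"dz":0.02,"twist":0},{"grip":-1,"dx":0,"dy":0,"dz":0.02,"twist":0}]'
```

```text
time: 7.35
tool_pos: [0.6314, 0.0429, 0.087]
tcp_rot: [3.141, 0.002, -0.113]
wrist_force: [3.0, 0.7, 3.6]
opening: 0.0008
grip_force: 1.5
time: 7.65
tool_pos: [0.6316, 0.0429, 0.0859]
tcp_rot: [3.141, 0.001, -0.113]
wrist_force: [-0.1, 0.7, -0.2]
opening: 0.0007
grip_force: 0.2
```

```bash
python3 -m inch '[{"grip":-1,"dx":0,"dy":0,"dz":0.01,"twist":0},{"grip":-1,"dx":0,"dy":0,"dz":0.02,"twist":0},{"grip":-1,"dx":0,"dy":0,"dz":0.02,"twist":0}]'
```

```text
time: 7.95
tool_pos: [0.6318, 0.0429, 0.0849]
tcp_rot: [3.142, 0.001, -0.113]
wrist_force: [-5.0, -0.8, 10.1]
opening: 0.0005
grip_force: 5.0
```

```bash
python3 -m inch '[{"grip":-1,"dx":0,"dy":0,"dz":0.01,"twist":0},{"grip":-1,"dx":0,"dy":0,"dz":0.01,"twist":0}]'
```

```text
time: 8.15
tool_pos: [0.6319, 0.0429, 0.0847]
tcp_rot: [3.142, 0.0, -0.113]
wrist_force: [-7.3, 0.1, 17.4]
opening: 0.0004
grip_force: 8.6
```

```bash
python3 -m inch '[{"grip":-1,"dx":0,"dy":0,"dz":0.01,"twist":0},{"grip":-1,"dx":0,"dy":0,"dz":0.01,"twist":0}]'; python3 -m inch '[{"grip":-1,"dx":0,"dy":0,"dz":-0.1,"twist":0},{"grip":-1,"dx":0,"dy":0,"dz":-0.5,"twist":0},{"grip":-1,"dx":0,"dy":0,"dz":-1,"twist":0},{"grip":-1,"dx":0,"dy":0,"dz":-1,"twist":0},{"grip":-1,"dx":0,"dy":0,"dz":-1,"twist":0}]'
python3 - <<'E'
from h import *
im,W=cloud("side"); cv2.imwrite("pics/c3.png",cv2.resize(im[130:330,270:470],(600,600)))
hsv=cv2.cvtColor(im,cv2.COLOR_BGR2HSV); y=cv2.inRange(hsv,(20,130,100),(35,255,255))>0;y[300:]=0;y[:,:280]=0;y[:,460:]=0
print(y.sum(),np.nanmedian(W[y],0),np.nanmax(W[y],0))
E
```

```text
time: 8.35
tool_pos: [0.6319, 0.0429, 0.0845]
tcp_rot: [3.142, 0.0, -0.113]
wrist_force: [-11.0, -0.7, 24.5]
opening: 0.0003
grip_force: 12.3
time: 8.85
tool_pos: [0.6323, 0.0429, 0.183]
tcp_rot: [-3.141, -0.002, -0.113]
wrist_force: [0.5, 1.0, -0.5]
opening: 0.0009
grip_force: 0.0
220 [0.62952864 0.04490894 0.08273423] [0.75526889 0.0920772  0.08688331]
```

View pics/c3.png

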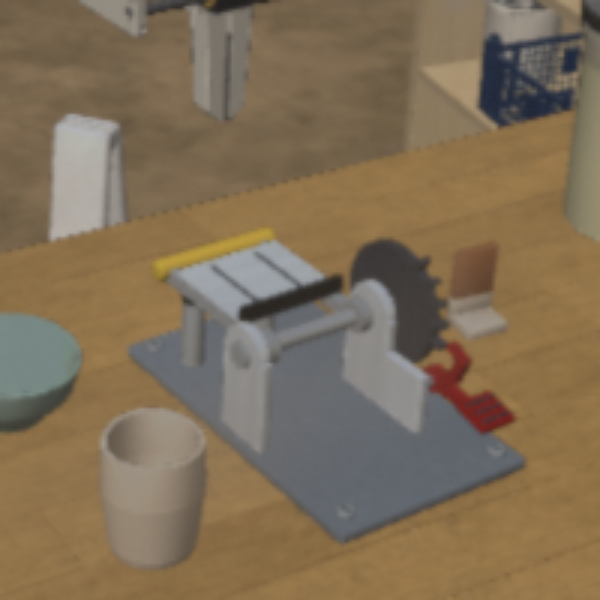

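The arm lies level on its rests, with the bar around (215,253) in the crop. The pawl is still free at (465,385), and the cup, bowl and tile haven't moved.

```bash
python3 -c "
from bench import r
print(r.job_done())"
```

```text
the job is handed in; nothing more can be done
None
```

The pawl was pressed to its stop and stayed free, the easel arm was then pushed down onto its rests, the cup, bowl and tile were left where they stood, and the job was handed in at about 9 s; no verdict was returned.

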